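Fit the battery and close up the field logger

ROBOT

A 7-joint arm with a two-finger parallel gripper is mounted at the origin on the work surface. World frame = base frame: x ahead of the robot, y to its left, z up, the work surface at z = 0. Lengths are in m, angles in rad, forces in N, time in s.
With the tool pointing down it reaches from about 0.4 to 0.85 m from the base axis. Payload 4.4 kg.
Tool frame: the origin (TCP) lies on the centre line of the jaws, within the pads' length; the fingertips stand 14 mm ahead of it and the grasp point (between the pads) lies 5 mm behind it; z points along the fingers, y is the line along which they close (so a half turn about z gives the same grasp; the last joint's range is limited). The gripper opens to 94 mm and grips with 3 to 60 N. Pads are 16 mm wide; open, the fingers measure 119 mm over their backs; the gripper's body (75 mm by 177 mm) begins 78 mm behind the grasp point.
Start: joints at [-1.195, 0.628, 0.038, 1.517, -0.027, 0.996, -0.02], TCP at [0.278, 0.588, 0.219] pointing down, gripper open.
Joint ranges: [-3.06, 3.06], [-0.37, 2.12], [-1.25, 1.32], [0.18, 2.47], [-1.1, 4.24], [0.23, 1.98], [-2.94, 2.94]. Speed limits (rad/s): [2.57, 2.57, 3.14, 3.14, 3.14, 3.14, 3.14].

INTERFACE

Orientations are given as a rotation vector (axis times angle).
In Python, from station import ctrl gives the robot as it stands.
- The arm moves only by the shell command python3 -m handwheel 'ROWS' [OPENING] [FORCE]. ROWS is JSON, a list that holds one entry, the list of rows, each a list of 4 numbers: the shift along the tool's x, y, z in mm, then the turn about the tool's z in degrees. In form: [[[x, y, z, yaw], ...]]. A call has 1 to 20 rows; each row shifts and turns the commanded pose from where the row before left it, along the tool's axes as they then stand; what a row does not reach is not made up. A row lasts 1/10 s, in which the tool goes at most 50 mm and 8.59 degrees, less where a joint would pass 70% of its speed; a pose out of reach is approached as far as the arm can. A call is refused whole if a number of a shift passes 50 or a number of a turn 8.59, either way. A call with a gripper value outside its range is refused whole. OPENING is the closure, from 0 (fully open) to 1 (shut), set as the call begins (- or left out, the last holds). The fingers move at their own pace and stop on an object; FORCE is the grip in N (left out, the last holds). Time passes only in rows, so rows that do not move let the fingers close. It gives the time, the measured TCP pose, the force, the opening and the grip force at its end, in the units of the state.
- ctrl.sense(): the state, without advancing time (a new reading comes with each control period).
- ctrl.get_image(name): name is "scene" or "top" or "wrist"; returns a dict with "frame" (420x560x3 uint8, red, green, blue), "fx", "fy", "cx", "cy" (pixels), "extrinsics" (4x4, takes a point from world to camera coordinates); the wrist camera has in their place "hand_eye" (4x4, takes a point from camera to tool coordinates, whose origin is the TCP and whose axes are the flange's). Camera axes: x right, y up, looking along -z (the intrinsics and any distortion apply to the point x, -y, -z); pixel columns grow to the right and rows downward; lengths in m; the calibration is good to about 2 mm. The wrist camera is an equidistant fisheye: a pixel r from the principal point sees the ray r / f radians off the axis. A picture is of the moment at which its call begins: read the wrist's pose just before it. There is no depth.
- ctrl.sign_off(): hands the job in; it is judged then, once.
The state is a dict: "clock": time; "q": joint angles; "dq": joint speeds; "tau": joint torques, N m; "eef_pos": TCP position; "ee_rot": TCP orientation; "ft_force": force on the tool from outside, world axes, zero at the start; "wrist_torque": the same for the moment, N m; "grip_width": finger opening in m; "finger_force": force on a finger pad.
Only numpy, scipy, OpenCV 4.12 (cv2) and the standard library are available. Lean on these libraries where they do the work, as an engineer would, in place of code of your own. Each camera call takes 0.05 s, during which the arm holds its last target. There are 200 camera calls.

TASK

Lever up the cover of the grey logger housing by working the blade of the pry tool into its notch, open it wide, and lay the pry tool back down on the bench clear of the housing. Set the blue battery pack flat in the cradle inside, then close the cover fully and only after that push the latch lever down and in until it lies against the front wall. Leave everything else on the bench where it is.

Things in the scene. Friction and masses are not known exactly. Their poses are not given: they have to be found in the camera images.
- housing: grey box fixed to the bench, 120 deep (x) x 170 wide (y) x 58 tall without cover, walls and floor 4 thick. Origin: centre of underside. Front (latch, notch) faces its -x; hinge along y at the back (+x). Screw ears 16 out, 5 high and (-y side) cable glands 18 out. Inside: green board over y -77 to -25 mm, 12 high, its terminal strip near the -y wall 23 high; cradle at y +22; else bare floor
- cover (a joint): white cover, 120 x 170 x 10 thick, lying flush on the rim, no overhang or handle. Angle in rad: 0 = shut flat, grows as its front edge rises, stop at 1.95. 0.13 kg; the stiff hinge (0.18 N m) holds it wherever it is left; raising takes 2 to 3 N at the front edge
- cover_hinge (a point): on the hinge axis at mid-width: the cover's underside at its back edge (58 over the bench; housing frame x +60, y 0). Its axes are the housing's
- cover_edge (a point): middle of the cover's front edge, on its top face; moves with the cover
- notch (a point): mouth of the pry notch, on the front face (housing x -60, y +55): an opening in the front wall just under the cover, 18 wide (y) x 10 high (48 to 58 over the bench; the cover's underside is its roof), through the 4 mm wall, free space behind; a small orange mark on the cover lies over it. Axes as the housing's: the blade goes in along +x
- cradle (a point): middle of the battery cradle's pad, 7 over the bench (housing x 0, y +22), axes as the housing's. Pocket 75 long (x) x 43 wide (y): end walls 12 above the pad; along the sides only 10 mm long ribs at the corners, 12 high, so fingers can reach the pack's long sides
- latch (a joint): steel draw-latch lever with red face at the middle of the front, 24 wide, 4 thick, 36 long. Angle in rad: 0 = shut, hanging straight down along the front wall; pi/2 = straight out from the front; stop 2.0. Starts sticking out, stays where left (0.04 N m); push it down, then in against the wall. Its thin wire bail follows by itself
- latch_pivot (a point): the lever's pivot: 9 in front of the front wall (housing frame x -69, y 0), 42 over the bench. Its axes are the housing's
- latch_end (a point): free end of the latch lever, 36 from the pivot
- pry: flat pry tool lying on the bench, 70 g: yellow and black handle of rectangular section, 16 wide (y) x 18 tall, from 80 behind the origin to 20 ahead (along x); then a flat steel blade 10 wide, 3 thick, mid-plane 9 over the underside, to the tip 90 ahead of the origin. Origin: underside of the handle, near the balance point; x points to the tip
- pry_tip (a point): tip of the pry blade, mid-thickness
- battery: blue battery pack with a black end, 68 long (x) x 36 wide (y) x 20 tall, about 95 g. Origin: centre of its underside. Either way round fits
- spent: old orange battery pack with a black end, same size as the blue one (68 x 36 x 20); must stay out. Origin: centre of its underside. Leave it where it is.
- flux: small paste jar with black lid, 40 across, 50 tall. Origin: centre of its underside. Leave it where it is.
- driver: thin red-handled screwdriver lying down, 165 long, handle 16 thick from 85 behind the origin, shaft 80 ahead of it (along +x). Origin: centre of its underside. Leave it where it is.
- solder: black solder reel standing on its flange, 56 across, 40 tall. Origin: centre of its underside. Leave it where it is.
- board: loose green circuit board 55 x 40, 15 tall with its parts. Origin: centre of its underside. Leave it where it is.
- meter: yellow handheld multimeter lying face up, 85 x 170 x 46. Origin: centre of its underside. Leave it where it is.
- mug: white mug, 80 across, 90 tall. Origin: centre of its underside. Leave it where it is.
- tray: blue divided parts tray 100 x 150 x 30. Origin: centre of its underside. Leave it where it is.
There are look-alikes about, which are no part of the job. Of the things like the pry, leave any that is purple; of the rest the larger one is meant.

How it is judged:
On the way, in this order (a step that is already met when the one before it is completed fails the run):
1. the pry blade, and not the fingers, raises the cover (value of joint cover above 0.15 rad and contact force between pry and cover above 0.2 N and contact force between the fingers and cover below 0.2 N), for 0.1 s.
2. the blue pack lies flat in the cradle, let go, with the cover open (x of battery in the frame of cradle between -0.006 and 0.006 m and y of battery in the frame of cradle between -0.006 and 0.006 m and z of battery in the frame of cradle below 0.003 m and angle between battery's own z axis and vertical below 0.1 rad and angle between the x axis of battery and the x axis of housing, either way round below 0.2 rad and contact force between the fingers and battery below 0.1 N and value of joint cover above 1 rad), for 0.1 s.
3. the cover is shut (value of joint cover below 0.03 rad), for 0.1 s.
4. the latch lever is shut (value of joint latch below 0.15 rad), for 0.1 s.
At the end, for the whole second after the job is handed in: Blue pack flat in the cradle (6 mm from its middle, 3 mm from the pad, 0.2 rad lengthwise), cover below 0.03 rad, latch below 0.15 rad, pry tool at rest flat on the bench (origin and tip below 25 mm, origin over 100 mm from the middle of the housing) (x of battery in the frame of cradle between -0.006 and 0.006 m and y of battery in the frame of cradle between -0.006 and 0.006 m and z of battery in the frame of cradle below 0.003 m and angle between battery's own z axis and vertical below 0.1 rad and angle between the x axis of battery and the x axis of housing, either way round below 0.2 rad and value of joint cover below 0.03 rad and value of joint latch below 0.15 rad and linear speed of each of battery, pry below 0.02 m/s and height (world z) of each of pry, pry_tip below 0.025 m and horizontal distance between pry and housing above 0.1 m); the robot touches nothing.
It fails at once if a bystander is pushed more than 20 mm from its place or tipped (distance of any of spent, flux, driver, solder, board, meter, mug, tray from where it was at the start of the episode above 0.02 m or angle between any of spent, flux, solder, board, meter, mug, tray's own z axis and vertical above 0.5 rad).
It also fails if it takes over 72 s, if anything falls off the work surface, if the arm or the gripper's body presses on something with over 40 N, if the wrist force passes 120 N, or if a joint passes its speed limit or range.

## Working session

There is one attempt and no reset: what is moved stays moved. The work goes in short steps, Python scripts to look and compute and a shell command to move; the robot and the scene stay as the last step left them, time stands still between calls to the robot, and variables do not carry over. Pictures are saved under pics/ and viewed, at most 10 in all, crops included, and the job is handed in when it is done.

```bash
ls; mkdir -p pics
cat > h.py <<'E'
import numpy as np, cv2
from station import ctrl
from scipy.spatial.transform import Rotation as R
def shot(n):
    s=ctrl.sense(); im=ctrl.get_image(n); im['s']=s; return im
def save(im,fn,crop=None,scale=1):
    f=im['frame'][:,:,::-1]
    if crop: f=f[crop[1]:crop[3],crop[0]:crop[2]]
    cv2.imwrite('pics/'+fn,cv2.resize(f,None,fx=scale,fy=scale,interpolation=cv2.INTER_CUBIC))
def ray(im,u,v):
    x=(u-im['cx'])/im['fx']; y=(v-im['cy'])/im['fy']
    if 'hand_eye' in im:
        r=np.hypot(x,y); k=np.sin(r)/r if r>1e-9 else 1
        d=np.array([x*k,-y*k,-np.cos(r)]); H=np.array(im['hand_eye'])
        Rt=R.from_rotvec(im['s']['ee_rot']).as_matrix(); p=np.array(im['s']['eef_pos'])
        return Rt@H[:3,3]+p, Rt@H[:3,:3]@d
    E=np.array(im['extrinsics']); d=np.array([x,-y,-1.])
    return -E[:3,:3].T@E[:3,3], E[:3,:3].T@d
def onz(im,u,v,z):
    o,d=ray(im,u,v); return o+d*(z-o[2])/d[2]
def proj(im,P):
    E=np.array(im['extrinsics']); c=E[:3,:3]@np.array(P)+E[:3,3]
    return np.array([im['cx']+im['fx']*c[0]/-c[2], im['cy']+im['fy']*-c[1]/-c[2]])
E
python3 - <<'E'
from h import *
s=ctrl.sense(); print(s)
for n in('top','scene'):
    im=shot(n); save(im,n+'0.png',scale=1.4); print({k:v for k,v in im.items() if k not in('frame','s')})
    np.save(n+'0.npy',im,allow_pickle=True)
E
```

```text
pics
{'clock': 0.0, 'q': array([-1.19479338,  0.62929433,  0.03839494,  1.51840667, -0.02699919,
        0.99628494, -0.02001367]), 'dq': array([ 0.00131751, -0.00041574, -0.00021685, -0.0011663 ,  0.00180017,
       -0.0009823 , -0.00132439]), 'tau': array([-4.33991536e-04, -5.49709868e+01,  1.14374008e+00, -1.86629891e+01,
       -5.21232001e-02,  2.35943397e-02,  1.48718045e-04]), 'eef_pos': array([0.27758809, 0.587016  , 0.21857445]), 'ee_rot': array([-6.88224164e-01, -3.06485479e+00,  2.87495950e-03]), 'ft_force': array([ 0.15908233, -0.12790312, -0.09004294]), 'wrist_torque': array([-0.00939552, -0.0068223 ,  0.01233155]), 'finger_force': 0.0, 'grip_width': 0.09393939822673496}
{'fx': 392.51199606107025, 'fy': 392.51199606107025, 'cx': 282.0406666469102, 'cy': 216.03893086381555, 'extrinsics': array([[-0.02159976, -0.99921118,  0.03332358,  0.02688739],
       [ 0.99796687, -0.01954978,  0.06066243, -0.56323063],
       [-0.05996311,  0.03456613,  0.99760193, -0.90198984],
       [ 0.        ,  0.        ,  0.        ,  1.        ]])}
{'fx': 400.93038365403106, 'fy': 400.93038365403106, 'cx': 283.2092615339049, 'cy': 208.8051796967307, 'extrinsics': array([[ 5.99412580e-01,  8.00439079e-01,  1.35638663e-03,
        -3.37790373e-01],
       [-4.43445483e-01,  3.30664548e-01,  8.33076863e-01,
         1.71814513e-01],
       [ 6.66378768e-01, -4.99958236e-01,  5.53155584e-01,
        -1.46931757e+00],
       [ 0.00000000e+00,  0.00000000e+00,  0.00000000e+00,
         1.00000000e+00]])}
```

View pics/top0.png

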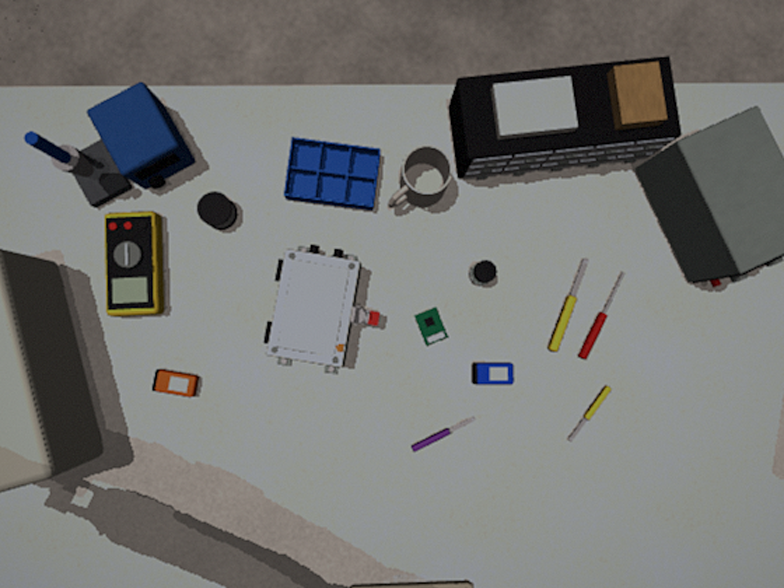

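View pics/scene0.png

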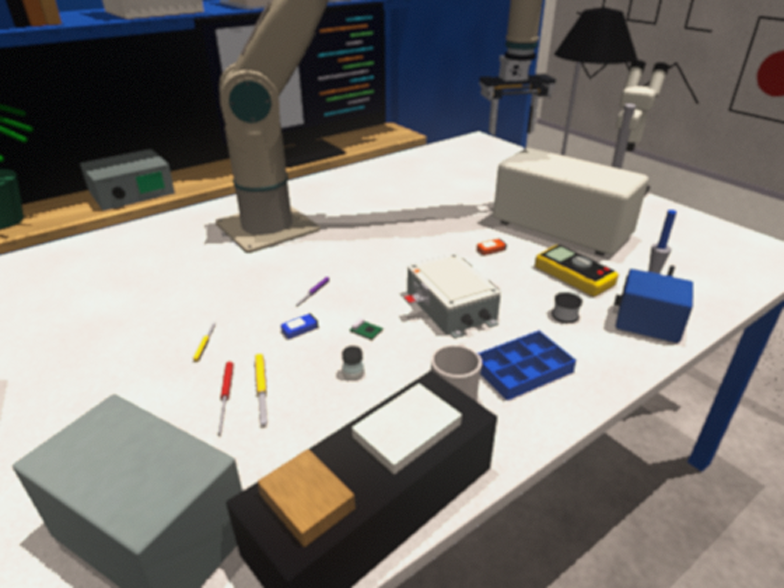

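The top view shows the housing at (313,307) with its latch at (373,318) and the orange mark at (340,348). The blue pack is at (493,373).

Things that could be taken for the pry: large yellow tool (568,305), small yellow tool (590,412), purple tool (443,433), and the red driver (600,320). By the description I choose the large yellow one. Next I check it in a close crop and measure.

Run:
```python
from h import *
t=np.load('top0.npy',allow_pickle=True).item()
f=t['frame'][:,:,::-1]
a=cv2.resize(f[165:275,180:285],None,fx=5,fy=5,interpolation=cv2.INTER_CUBIC)
b=cv2.resize(f[175:265,385:435],None,fx=5,fy=5,interpolation=cv2.INTER_CUBIC)
b=cv2.copyMakeBorder(b,0,a.shape[0]-b.shape[0],0,0,cv2.BORDER_CONSTANT)
cv2.imwrite('pics/c1.png',np.hstack([a,b]))
hsv=cv2.cvtColor(f,cv2.COLOR_BGR2HSV)
def blobs(lo,hi,z,box,name):
    m=cv2.inRange(hsv,lo,hi); k=np.zeros_like(m); x0,y0,x1,y1=box; k[y0:y1,x0:x1]=m[y0:y1,x0:x1]
    for c in cv2.findContours(k,cv2.RETR_EXTERNAL,cv2.CHAIN_APPROX_NONE)[0]:
        if cv2.contourArea(c)<12: continue
        pts=np.array([onz(t,u,v,z)[:2] for u,v in c[:,0]])*1000
        r=cv2.minAreaRect(pts.astype(np.float32)); print(name,np.round(c[:,0].mean(0)),'ctr',np.round(r[0],1),'size',np.round(r[1],1),'ang',round(r[2],1))
blobs((20,100,80),(35,255,255),.018,(380,170,450,330),'yellow')
blobs((105,120,60),(130,255,255),.02,(320,240,390,290),'blue')
blobs((5,120,100),(18,255,255),.068,(225,235,260,260),'mark')
blobs((0,120,80),(6,255,255),.05,(255,215,285,245),'red')
```

```text
yellow [426. 287.] ctr [ 389.8 -318.9] size [10.7 64.5] ang 50.4
yellow [401. 231.] ctr [ 523.7 -265.5] size [14.9 98.3] ang 67.1
blue [353. 266.] ctr [ 443.7 -147.3] size [60.8 32.4] ang 88.7
mark [242. 248.] ctr [492.1 106.3] size [8.7 8.8] ang 89.1
red [267. 227.] ctr [537.6  51.4] size [15.1 21.8] ang 79.5
```

View pics/c1.png

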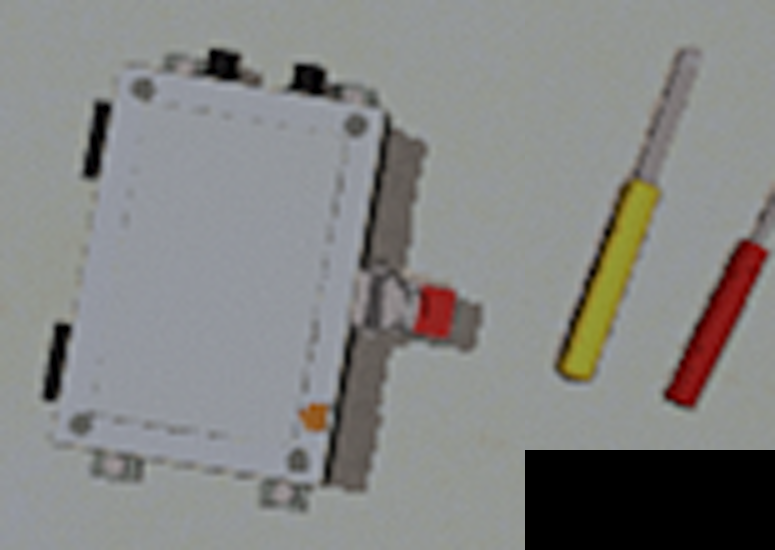

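The crop shows the housing with its front edge from (388,112) to (328,483) and the orange mark at (315,417). The large yellow and black tool has a flat steel blade with its tip at (688,52). The neighbour at (715,320) is the red driver. Now the poses.

```bash
python3 - <<'E'
from h import *
t=np.load('top0.npy',allow_pickle=True).item()
P=lambda x,y,z:onz(t,180+(x-2)/5,165+(y-2)/5,z)[:2]*1000
c=[P(*p,.068) for p in((127,68),(390,112),(327,483),(57,435))]
print('corners',np.round(c,1),'ctr',np.mean(c,0))
for i in range(4):
    d=c[(i+1)%4]-c[i]; print(np.linalg.norm(d),np.degrees(np.arctan2(d[1],d[0])))
tip=onz(t,385+(688-525-2)/5,175+(50)/5,.009)[:2]*1000; print('tip',tip)
o=P(585,372,.009) 
hc=np.array([523.7,-265.5]); d=tip-hc; print(np.linalg.norm(d),np.degrees(np.arctan2(d[1],d[0])))
E
python3 -m handwheel '[[[0,-50,0,0],[0,-50,0,0],[0,-50,0,0],[0,-50,0,0],[0,-50,0,0],[0,-50,0,0],[0,-50,0,0],[0,-50,0,0],[0,-50,0,0]]]' 0 60
```

```text
corners [[647.6 185.4]
 [626.1  69.8]
 [463.2 100.2]
 [486.8 217.3]] ctr [555.92063231 143.19164995]
117.57473083018427 -100.55227536307876
165.63781340880277 169.41559661903904
119.4254044621668 78.61652948101319
163.91670697186413 -11.227251985801692
tip [ 632.35652901 -310.97864052]
117.79027142007604 -22.71194995696512
clock: 1.0
eef_pos: [0.1067, 0.2286, 0.2228]
ee_rot: [-0.679, -3.054, 0.008]
ft_force: [-0.0, 0.3, -0.2]
grip_width: 0.0941
finger_force: 0.0
```

```bash
cat >> h.py <<'E'
def yaw():  # world heading of tool x, deg
    m=R.from_rotvec(ctrl.sense()['ee_rot']).as_matrix(); return np.degrees(np.arctan2(m[1,0],m[0,0]))
def go(T,ty=None):
    "shift in tool axes (mm) to reach world T (m); turn to bring tool x to heading ty"
    s=ctrl.sense(); m=R.from_rotvec(s['ee_rot']).as_matrix()
    print('pos',np.round(np.array(s['eef_pos'])*1000,1),'shift',np.round(m.T@(np.array(T)-s['eef_pos'])*1000,1),'yawx',round(yaw(),2), 'turn',None if ty is None else round((yaw()-ty+180)%360-180,2),'t',s['clock'])
E
python3 -m handwheel '[[[-39,10,-3,0],[-39,10,-3,0],[-39,10,-3,0],[-39,10,-3,0],[-39,10,-3,0],[-39,10,-3,0],[-39,10,-3,0],[-39,10,-3,0],[-39,10,-3,0],[-39,10,-3,0]]]' 0.5 60
python3 -c "
from h import *
print(ctrl.sense()['q']);go((.54,-.2,.26),-22.7)"
```

```text
clock: 2.0
eef_pos: [0.5064, 0.156, 0.2475]
ee_rot: [-0.686, -3.051, 0.001]
ft_force: [0.1, 0.8, -0.2]
grip_width: 0.047
finger_force: 0.0
[-0.29693359  0.43020722 -0.07145653  1.80333866  0.02778406  0.92187121
  0.74908667]
pos [506.4 156.  247.5] shift [-182.7 -307.3  -14. ] yawx 154.63 turn 177.33 t 2.0
```

```bash
python3 -m handwheel '[[[-25,-44,-2,0],[-26,-44,-2,0],[-26,-44,-2,0],[-26,-44,-2,0],[-26,-44,-2,0],[-26,-44,-2,0],[-26,-44,-2,0],[0,0,0,8.5],[0,0,0,8.5],[0,0,0,8.5],[0,0,0,8.5],[0,0,0,8.5],[0,0,0,8.5],[0,0,0,8.5],[0,0,0,8.5],[0,0,0,8.5],[0,0,0,8.5],[0,0,0,8.5],[0,0,0,8.5],[0,0,0,8.5]]]' 0.55 60
python3 -m handwheel '[[[0,0,0,8.5],[0,0,0,8.5],[0,0,0,8.5],[0,0,0,8.5],[0,0,0,8.5],[0,0,0,8.5],[0,0,0,8.5],[0,0,0,7],[0,0,0,0]]]' 
python3 -c "
from h import *
go((.5588,-.2802,.2),-22.7)
im=shot('wrist');save(im,'w1.png',scale=1.4);np.save('w1.npy',im,allow_pickle=True)
print(im['fx'],im['cx'],im['cy'],im['hand_eye'])"
```

```text
clock: 4.0
eef_pos: [0.5361, -0.1915, 0.2596]
ee_rot: [-2.907, -1.169, 0.019]
ft_force: [-0.2, 0.6, 0.3]
grip_width: 0.0424
finger_force: 0.0
clock: 4.9
eef_pos: [0.5361, -0.1914, 0.2594]
ee_rot: [3.082, -0.609, -0.024]
ft_force: [-0.1, -0.2, 0.2]
grip_width: 0.0423
finger_force: 0.0
pos [ 536.1 -191.4  259.4] shift [55.6 73.3 58.8] yawx -22.36 turn 0.34 t 4.9
325.19226210127806 278.28966854786336 214.83125716333473 [[ 8.46159071e-05  9.73214564e-01  2.29898687e-01  6.73186139e-02]
 [ 9.99999935e-01 -1.66048773e-06 -3.61028121e-04 -8.48497396e-04]
 [-3.50976081e-04  2.29898702e-01 -9.73214500e-01 -1.65715329e-01]
 [ 0.00000000e+00  0.00000000e+00  0.00000000e+00  1.00000000e+00]]
```

View pics/w1.png

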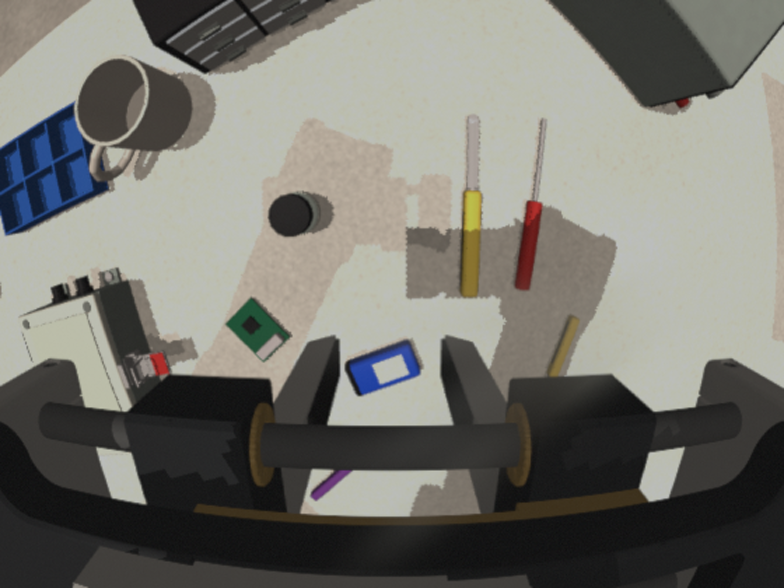

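The wrist view shows the pry handle from (470,295) to (472,192) with its tip at (473,117). The driver is beside it at (530,245) and the blue pack is at (384,367).

Run:
```python
from h import *
w=np.load('w1.npy',allow_pickle=True).item()
f=w['frame'][:,:,::-1]; hsv=cv2.cvtColor(f,cv2.COLOR_BGR2HSV)
def rect(lo,hi,z,box):
    m=cv2.inRange(hsv,lo,hi); k=np.zeros_like(m); x0,y0,x1,y1=box; k[y0:y1,x0:x1]=m[y0:y1,x0:x1]
    c=max(cv2.findContours(k,cv2.RETR_EXTERNAL,cv2.CHAIN_APPROX_NONE)[0],key=cv2.contourArea)
    p=np.array([onz(w,u,v,z)[:2] for u,v in c[:,0]])*1000
    r=cv2.minAreaRect(p.astype(np.float32)); print(np.round(r[0],1),np.round(r[1],1),round(r[2],1))
rect((18,90,50),(38,255,255),.018,(320,130,355,215))
tip=onz(w,337.8,83,.0105)[:2]*1000; print('tip',tip)
rect((105,90,50),(130,255,255),.02,(240,238,305,285))
# battery incl. black end: corner
for p in((346,367),(355,395),(420,371),(409,341)): print(onz(w,p[0]/1.4,p[1]/1.4,.02)[:2]*1000)
```

```text
[ 527.5 -267.3] [16.7 96.8] 67.2
tip [ 634.8535156  -313.73316748]
[ 447.1 -148.8] [63.4 37.3] 88.1
[ 461.74010444 -115.68189503]
[ 431.09517848 -111.58634172]
[ 430.83255852 -179.85294911]
[ 463.43264557 -181.33954133]
```

```bash
python3 -m handwheel '[[[29,37,40,0],[29.5,37,40,0],[0,0,40,0],[0,0,40,0],[0,0,40,0],[0,0,20,0],[0,0,10,0],[0,0,0,0],[0,0,0,0]]]'
python3 -c "
from h import *
go((.562,-.282,.017),-22.9)"
```

```text
clock: 5.85
eef_pos: [0.555, -0.265, 0.0459]
ee_rot: [3.082, -0.608, -0.019]
ft_force: [-0.2, 0.2, -0.1]
grip_width: 0.0422
finger_force: 0.0
pos [ 555.  -265.    45.9] shift [13.2 13.  28.7] yawx -22.31 turn 0.59 t 5.85
```

```bash
python3 -m handwheel '[[[6.5,6.5,0,0.6],[6.5,6.5,0,0],[0,0,14,0],[0,0,14,0],[0,0,1,0],[0,0,0,0]]]'
python3 -m handwheel '[[[0,0,0,0],[0,0,0,0],[0,0,0,0],[0,0,0,0]]]' 1 60
python3 -c "
from h import *
go((.562,-.282,.107),-22.9)"
```

```text
clock: 6.45
eef_pos: [0.5607, -0.2811, 0.0146]
ee_rot: [-3.078, 0.625, 0.023]
ft_force: [-0.3, -0.4, 0.1]
grip_width: 0.0424
finger_force: 0.2
clock: 6.85
eef_pos: [0.5607, -0.2812, 0.0154]
ee_rot: [-3.079, 0.625, 0.023]
ft_force: [0.2, -0.7, -0.6]
grip_width: 0.0157
finger_force: 60.0
pos [ 560.7 -281.2   15.4] shift [  0.2   0.5 -91.6] yawx -22.95 turn -0.05 t 6.85
```

```bash
python3 -m handwheel '[[[0,0,-20,0],[0,0,-35,0],[0,0,-35,0],[0,0,-35,0],[0,0,-20,0],[0,0,0,-8.5],[0,0,0,-8.5],[0,0,0,-8.5],[0,0,0,-8.5],[0,0,0,-8.5],[0,0,0,-8.5],[0,0,0,-8.5],[0,0,0,-8.5],[0,0,0,-8.5],[0,0,0,-8.5],[0,0,0,-8.5],[0,0,0,-8.5],[0,0,0,0]]]'
python3 -c "
from h import *
go((.47,-.012,.14),79.1)"
```

```text
clock: 8.65
eef_pos: [0.5626, -0.2818, 0.1606]
ee_rot: [-2.414, -1.992, 0.013]
ft_force: [-0.0, -0.1, 0.2]
grip_width: 0.0152
finger_force: 60.0
pos [ 562.6 -281.8  160.6] shift [ 247.3 -141.8   22.8] yawx 79.06 turn -0.04 t 8.65
```

```bash
python3 -m handwheel '[[[20,-12,2,0],[30,-17,3,0],[33,-19,3,0],[33,-19,3,0],[33,-19,3,0],[33,-19,3,0],[33,-19,3,0],[22,-12,3,0],[10,-6,0,0],[0,0,0,0],[0,0,0,0]]]'
python3 - <<'E'
from h import *
go((.47,-.0123,.0594),79.1)
im=shot('wrist');np.save('w2.npy',im,allow_pickle=True);save(im,'w2.png',scale=1.4)
E
```

```text
clock: 9.75
eef_pos: [0.4709, -0.0135, 0.14]
ee_rot: [-2.418, -1.991, 0.013]
ft_force: [0.2, -0.5, -0.5]
grip_width: 0.0156
finger_force: 60.0
pos [470.9 -13.5 140. ] shift [ 1.1 -0.1 80.6] yawx 78.92 turn -0.18 t 9.75
```

View pics/w2.png

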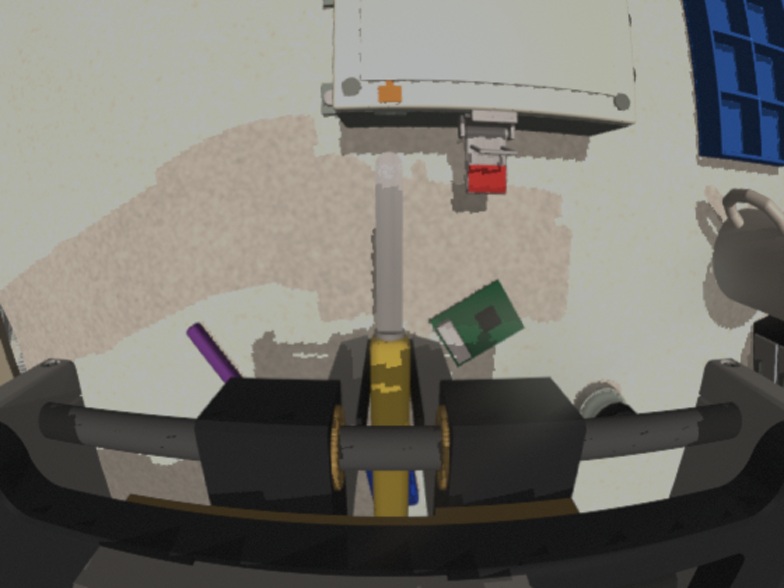

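The wrist view shows the blade pointing straight ahead with its tip at (389,158), in line with the orange mark at (390,92). The cover's front edge runs from (335,108) to (633,123).

Run:
```python
from h import *
w=np.load('w2.npy',allow_pickle=True).item(); s=w['s']; m=R.from_rotvec(s['ee_rot']).as_matrix()
def q(n,u,v,z):
    p=onz(w,u/1.4,v/1.4,z); print(n,np.round(p*1000,1),'tool',np.round(m.T@(p-s['eef_pos'])*1000,1)[:2])
q('tip',389,153,.1336); q('mark',390,92,.068)
q('fl',335,107,.068);q('fr',634,122,.068);q('fmid',485,108,.068)
q('fm',390,106,.068)
```

```text
tip [487.7  67.6 133.6] tool [82.9  0.9]
mark [494.7 105.7  68. ] tool [121.6   1.4]
fl [465.3 103.7  68. ] tool [114.  -27.2]
fr [629.   72.7  68. ] tool [115.1 139.5]
fmid [542.   88.9  68. ] tool [114.3  51. ]
fm [493.3  98.2  68. ] tool [114.    1.4]
```

```bash
python3 -m handwheel '[[[0,0.4,20,0],[0,0,25,0],[0,0,25,0],[0,0,10.5,0],[0,0,0,0],[0,0,0,0],[10,0,0,0],[10,0,0,0],[5,0,0,0],[0,0,0,0]]]'
python3 -m handwheel '[[[5,0,0,0],[5,0,0,0],[5,0,0,0],[5,0,0,0],[0,0,0,0]]]'
python3 - <<'E'
from h import *
go((.47,-.0123,.0594),79.3)
im=shot('scene');save(im,'s2.png',(270,160,400,260),6)
E
```

```text
clock: 10.8
eef_pos: [0.4747, 0.0142, 0.0596]
ee_rot: [-2.412, -1.996, 0.012]
ft_force: [-0.8, -0.2, -0.6]
grip_width: 0.0152
finger_force: 60.0
clock: 11.3
eef_pos: [0.4781, 0.0331, 0.0591]
ee_rot: [-2.413, -1.994, 0.013]
ft_force: [0.9, 0.8, 0.2]
grip_width: 0.0158
finger_force: 60.0
pos [478.1  33.1  59.1] shift [-46.1   0.6  -0.3] yawx 79.12 turn -0.18 t 11.3
```

View pics/s2.png

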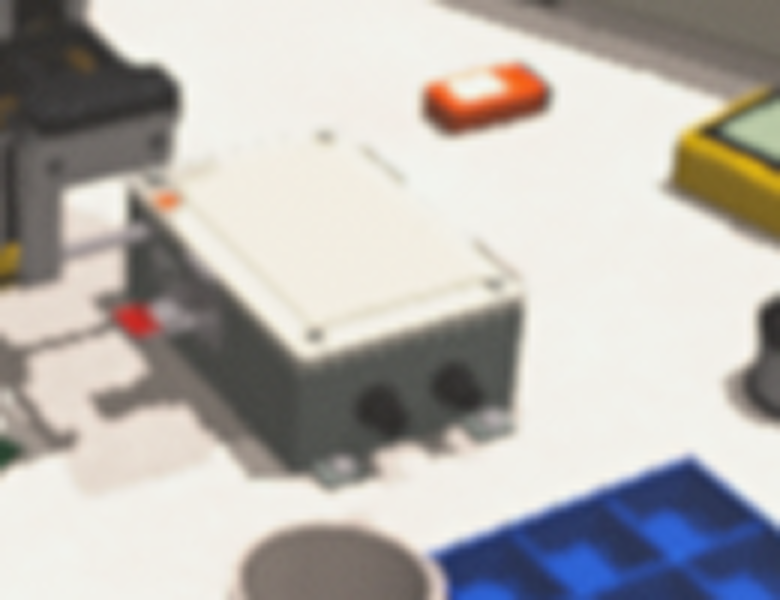

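The orange mark at (168,200) shows the blade entering just under it at (135,235). There is no contact force, so I lift along the cover's arc.

```bash
python3 -m handwheel '[[[0,0,-3.5,0],[0.5,0,-10.3,0],[1.6,0,-10.2,0],[2.5,0,-9.9,0],[0,0,0,0],[0,0,0,0]]]'
python3 -m handwheel '[[[0,0,0,0]]]'
python3 - <<'E'
from h import *
go((.47,-.0123,.0594),79.3)
im=shot('scene');save(im,'s3.png',(270,130,400,230),6)
E
```

```text
clock: 11.95
eef_pos: [0.48, 0.0367, 0.0938]
ee_rot: [-2.416, -1.993, 0.011]
ft_force: [-0.4, -0.0, -0.8]
grip_width: 0.0152
finger_force: 60.0
clock: 12.05
eef_pos: [0.4797, 0.0366, 0.0933]
ee_rot: [-2.415, -1.993, 0.013]
ft_force: [-0.3, 0.3, -1.4]
grip_width: 0.016
finger_force: 60.0
pos [479.7  36.6  93.3] shift [-49.8   0.2  33.8] yawx 79.04 turn -0.26 t 12.05
```

View pics/s3.png

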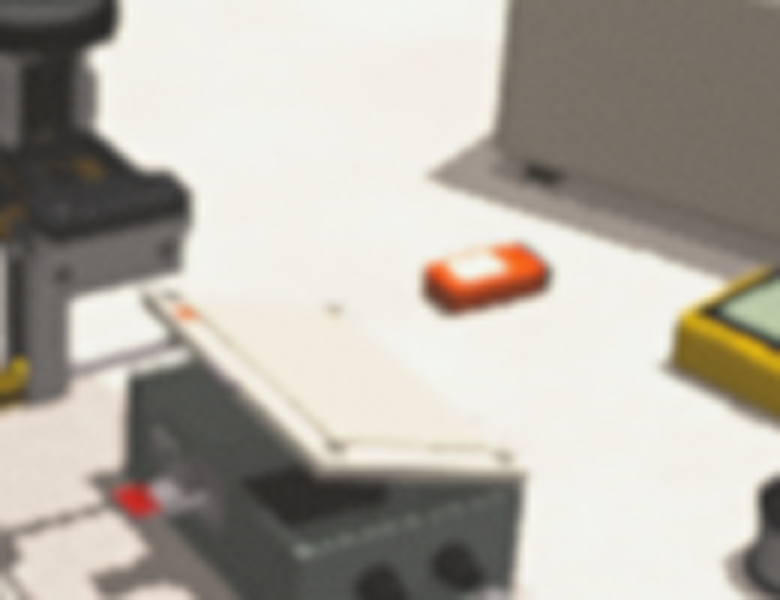

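The cover is raised about 0.3 rad on the blade, with its front corner at (150,293) and the blade at (130,355). I continue along the arc.

```bash
python3 -m handwheel '[[[1.7,0,-4.9,0],[1.8,0,-4.8,0],[2.2,0,-4.7,0],[2.3,0,-4.6,0],[2.7,0,-4.4,0],[2.7,0,-4.4,0],[3.1,0,-4.1,0],[3.1,0,-4.1,0],[7,0,-7.5,0],[7.8,0,-6.8,0],[8.4,0,-6,0],[8.9,0,-5.1,0],[9.4,0,-4.2,0],[0,0,0,0]]]'
python3 - <<'E'
from h import *
go((.47,-.0123,.0594),79.3)
im=shot('scene');save(im,'s4.png',(260,100,420,220),5)
E
```

```text
clock: 13.5
eef_pos: [0.493, 0.0988, 0.1594]
ee_rot: [-2.413, -1.996, 0.009]
ft_force: [0.4, -0.1, -1.3]
grip_width: 0.0152
finger_force: 60.0
pos [493.   98.8 159.4] shift [-113.7   -0.6   99.8] yawx 79.19 turn -0.11 t 13.5
```

View pics/s4.png

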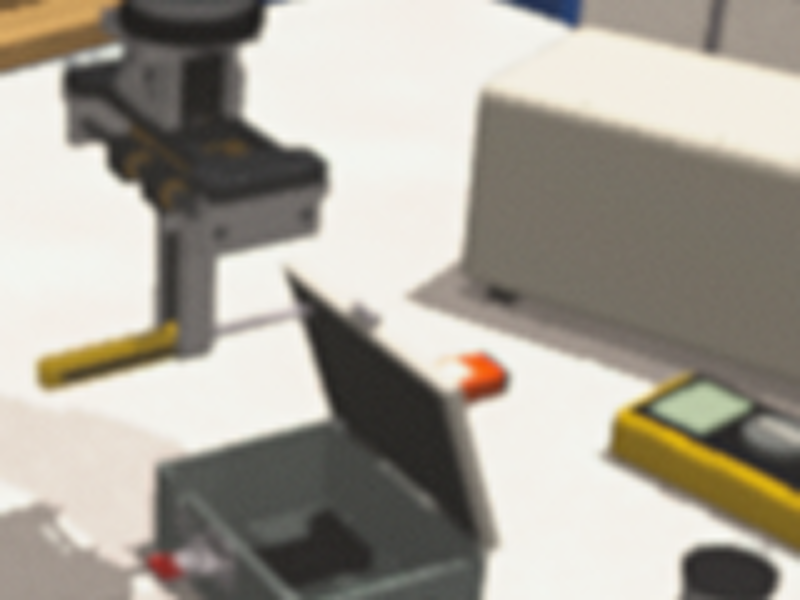

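The cover stands at about 1.2 rad with its top corner at (290,268), still carried by the blade tip at (310,310). I push on towards the stop.

```bash
python3 -m handwheel '[[[9.7,0,-3.2,0],[10.1,0,-2.3,0],[10.2,0,-1.2,0],[10.3,0,-0.3,0],[10.3,0,0.9,0],[10.1,0,1.8,0],[9.5,0,2.8,0],[0,0,0,0],[0,0,0,0]]]'
python3 -m handwheel '[[[-15,0,-5,0],[-35,0,-5,0],[-40,0,0,0],[-40,0,0,0],[-40,0,0,0],[-40,0,0,0],[-20,0,0,0],[0,0,0,0]]]'
python3 - <<'E'
from h import *
go((.40,-.1,.18),0)
im=shot('scene');np.save('s5.npy',im,allow_pickle=True)
im=shot('wrist');np.save('w5.npy',im,allow_pickle=True)
a=cv2.resize(np.load('s5.npy',allow_pickle=True).item()['frame'][80:290,150:430,::-1],(400,300)); b=cv2.resize(im['frame'][:,:,::-1],(400,300))
cv2.imwrite('pics/m5.png',np.hstack([a,b]))
E
```

```text
clock: 14.45
eef_pos: [0.5049, 0.1657, 0.1599]
ee_rot: [-2.414, -1.993, 0.015]
ft_force: [0.2, -0.6, -1.3]
grip_width: 0.0155
finger_force: 60.0
clock: 15.25
eef_pos: [0.4601, -0.0655, 0.1709]
ee_rot: [-2.424, -1.983, 0.015]
ft_force: [-0.7, 0.9, -0.7]
grip_width: 0.0155
finger_force: 60.0
pos [460.1 -65.5 170.9] shift [-45.8 -52.2  -8.3] yawx 78.58 turn 78.58 t 15.25
```

View pics/m5.png

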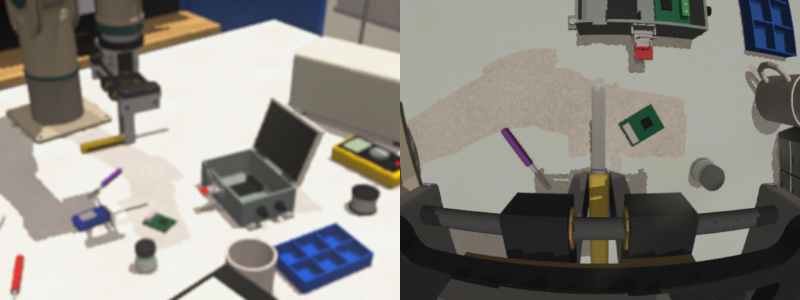

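The left panel shows the cover wide open at (295,140) and the pry clear of it. The right panel shows the pry still held straight, with its tip at (598,82). I take it back to its original free spot.

```bash
python3 -m handwheel '[[[-17,12,1,0],[-27,20,1,0],[-30,23,1,0],[-30,23,1,0],[-30,23,1,0],[-30,22,1,0],[-27,19,0,0],[0,0,0,8.5],[0,0,0,8.5],[0,0,0,8.5],[0,0,0,8.5],[0,0,0,8.5],[0,0,0,8.5],[0,0,0,8.5],[0,0,0,8.5],[0,0,0,8.5],[0,0,0,8.5],[0,0,0,8.5],[0,0,0,8],[0,0,0,0]]]'
python3 -c "
from h import *
go((.561,-.281,.0154),-22.9)"
```

```text
clock: 17.35
eef_pos: [0.5654, -0.2731, 0.1616]
ee_rot: [-3.081, 0.608, 0.024]
ft_force: [1.1, 0.3, -0.8]
grip_width: 0.0157
finger_force: 60.0
pos [ 565.4 -273.1  161.6] shift [  1.2   8.6 146.2] yawx -22.32 turn 0.58 t 17.35
```

```bash
python3 -m handwheel '[[[1,8,20,0.5],[0,0,35,0],[0,0,35,0],[0,0,30,0],[0,0,15,0],[0,0,8,0],[0,0,2,0],[0,0,0,0],[0,0,0,0]]]'
python3 -c "
from h import *
go((.561,-.281,.0154),-22.9)"
```

```text
clock: 18.25
eef_pos: [0.5614, -0.283, 0.0185]
ee_rot: [3.078, -0.624, -0.019]
ft_force: [0.3, -0.2, -1.5]
grip_width: 0.0155
finger_force: 60.0
pos [ 561.4 -283.    18.5] shift [-1.1 -1.6  3.1] yawx -22.92 turn -0.02 t 18.25
```

```bash
python3 -m handwheel '[[[0,0,2.5,0],[0,0,0,0]]]'
python3 -m handwheel '[[[0,0,0,0],[0,0,0,0],[0,0,0,0],[0,0,-15,0],[0,0,-35,0],[0,0,-40,0],[0,0,-40,0],[0,0,-30,0],[0,0,0,-8.5],[0,0,0,-8.5],[0,0,0,-8.5],[0,0,0,-8.5],[0,0,0,-8.5],[0,0,0,-8.5],[0,0,0,-8.5],[0,0,0,-8.5],[0,0,0,-8.5],[0,0,0,-8.5],[0,0,0,-8.5],[0,0,0,-8.5]]]' 0.55 60
python3 -c "
from h import *
go((.447,-.182,.18),89)"
```

```text
clock: 18.45
eef_pos: [0.5612, -0.2828, 0.0154]
ee_rot: [3.078, -0.624, -0.02]
ft_force: [1.2, -0.7, 1.2]
grip_width: 0.0156
finger_force: 60.0
clock: 20.45
eef_pos: [0.5624, -0.2835, 0.1758]
ee_rot: [-2.41, -1.999, 0.015]
ft_force: [-0.2, 0.6, 0.7]
grip_width: 0.0422
finger_force: 0.0
pos [ 562.4 -283.5  175.8] shift [  78.4 -132.2   -2.5] yawx 79.35 turn -9.65 t 20.45
```

```bash
python3 -m handwheel '[[[12,-30,0,-4.8],[12,-34,0,-4.8],[12,-34,0,0],[12,-34,0,0],[0,0,0,0],[0,0,0,0]]]'
python3 - <<'E'
from h import *
go((.447,-.147,.021),89)
im=shot('wrist');np.save('w6.npy',im,allow_pickle=True)
f=im['frame'][:,:,::-1]; hsv=cv2.cvtColor(f,cv2.COLOR_BGR2HSV)
m=cv2.inRange(hsv,(105,90,50),(130,255,255)); m[:, :150]=0; m[:,420:]=0
c=max(cv2.findContours(m,cv2.RETR_EXTERNAL,cv2.CHAIN_APPROX_NONE)[0],key=cv2.contourArea)
print(cv2.boundingRect(c))
p=np.array([onz(im,u,v,.02)[:2] for u,v in c[:,0]])*1000
print(cv2.minAreaRect(p.astype(np.float32)))
t=np.load('top0.npy',allow_pickle=True).item()
f=cv2.resize(f[100:400,150:400],None,fx=2,fy=2); cv2.imwrite('pics/w6.png',f)
E
```

```text
clock: 21.05
eef_pos: [0.4357, -0.2248, 0.1778]
ee_rot: [-2.242, -2.187, 0.012]
ft_force: [0.3, -1.2, 0.2]
grip_width: 0.0425
finger_force: 0.0
pos [ 435.7 -224.8  177.8] shift [ 77.8  11.3 156.7] yawx 88.6 turn -0.4 t 21.05
(268, 99, 36, 62)
((444.03997802734375, -148.22335815429688), (61.006690979003906, 34.64365768432617), 88.84222412109375)
```

View pics/w6.png

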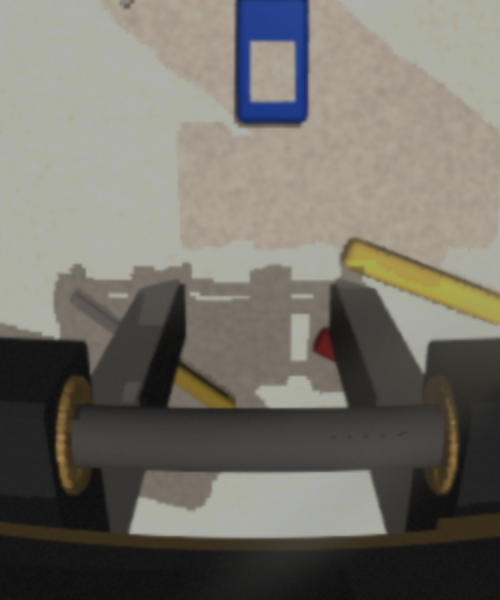

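The blue pack is centred ahead at (272,60), its near end at (272,122), aligned with the tool. I grasp it.

```bash
python3 -m handwheel '[[[30,4,20,0],[30,5,35,0],[20,0,30,0],[0,0,30,0],[0,0,15,0],[0,0,0,0],[0,0,0,0]]]' 0.47 60
python3 -c "
from h import *
go((.4445,-.145,.018),89)"
```

```text
clock: 21.8
eef_pos: [0.4458, -0.1447, 0.0467]
ee_rot: [-2.24, -2.187, 0.012]
ft_force: [-0.4, 0.4, 0.4]
grip_width: 0.0495
finger_force: 0.0
pos [ 445.8 -144.7   46.7] shift [-0.4 -0.9 28.7] yawx 88.63 turn -0.37 t 21.8
```

```bash
python3 -m handwheel '[[[0,-0.8,15,0],[0,0,13,0],[0,0,0.5,0],[0,0,0,0]]]'
python3 -m handwheel '[[[0,0,0,0],[0,0,0,0],[0,0,0,0],[0,0,0,0]]]' 1 25
python3 -c "
from h import *
go((.4445,-.145,.018),79.3)"
python3 -m handwheel '[[[0,0,-20,0],[0,0,-35,0],[0,0,-35,0],[0,0,-35,0],[0,0,-20,4],[0,0,0,5.5],[0,0,0,0],[0,0,0,0]]]'
python3 - <<'E'
from h import *
go((.556,.143,.16),79.3)
im=shot('wrist');np.save('w7.npy',im,allow_pickle=True);save(im,'w7.png',scale=1.4)
E
```

```text
clock: 22.2
eef_pos: [0.4444, -0.1445, 0.019]
ee_rot: [-2.24, -2.188, 0.011]
ft_force: [0.6, -0.3, 0.2]
grip_width: 0.0497
finger_force: 0.0
clock: 22.6
eef_pos: [0.444, -0.1442, 0.0189]
ee_rot: [-2.24, -2.188, 0.011]
ft_force: [-1.8, -0.7, 6.4]
grip_width: 0.0354
finger_force: 25.0
pos [ 444.  -144.2   18.9] shift [-0.8  0.5  0.9] yawx 88.64 turn 9.34 t 22.6
clock: 23.4
eef_pos: [0.445, -0.1441, 0.1629]
ee_rot: [-2.41, -1.997, 0.015]
ft_force: [-0.2, 0.6, -1.4]
grip_width: 0.0356
finger_force: 25.0
pos [ 445.  -144.1  162.9] shift [302.7  55.7   2.2] yawx 79.29 turn -0.01 t 23.4
```

View pics/w7.png

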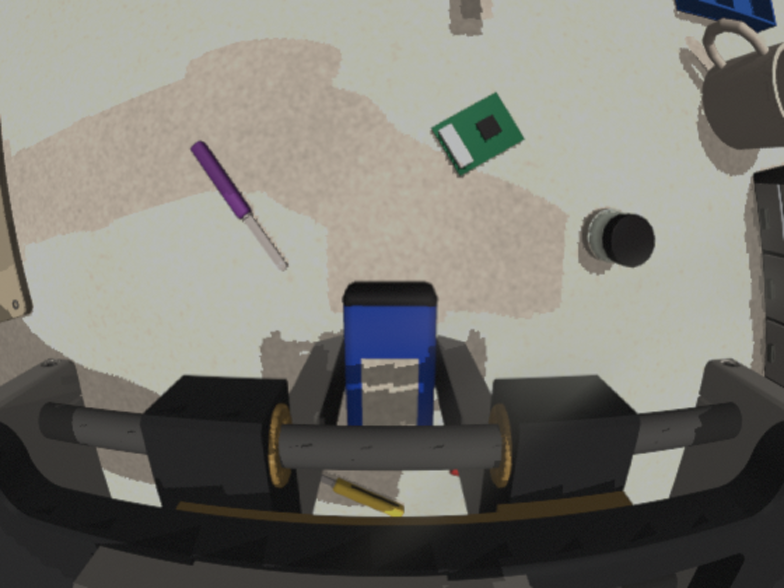

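The pack is held straight, its far bottom edge at (390,283) and the blue/black line at (390,304).

Run:
```python
from h import *
w=np.load('w7.npy',allow_pickle=True).item(); s=w['s']; m=R.from_rotvec(s['ee_rot']).as_matrix(); z=s['eef_pos'][2]
def q(n,u,v,zz):
    p=onz(w,u/1.4,v/1.4,zz); print(n,'tool',np.round(m.T@(p-s['eef_pos'])*1000,1)[:2])
q('end bottom',390,283,z-.0189); q('blue/black top',390,304,z+.0011)
for v in range(196,224): print(v,w['frame'][v,278],end=' ')
# housing from open view: measure interior rim corners and cradle in w5-like top view
im=shot('top');np.save('t7.npy',im,allow_pickle=True);save(im,'t7.png',(180,150,285,280),4.5)
```

```text
end bottom tool [30.8  1.3]
blue/black top tool [26.8  1.3]
196 [175 163 150] 197 [175 164 150] 198 [177 166 151] 199 [173 161 148] 200 [133 124 114] 201 [72 67 62] 202 [29 27 26] 203 [17 16 16] 204 [22 20 19] 205 [23 22 23] 206 [21 20 21] 207 [21 21 22] 208 [25 25 26] 209 [26 26 26] 210 [29 28 30] 211 [33 32 33] 212 [39 37 37] 213 [40 39 39] 214 [41 40 40] 215 [38 37 38] 216 [35 34 35] 217 [34 33 39] 218 [33 41 74] 219 [ 36  54 119] 220 [ 37  59 134] 221 [ 40  60 137] 222 [ 38  60 136] 223 [ 39  61 136]
```

View pics/t7.png

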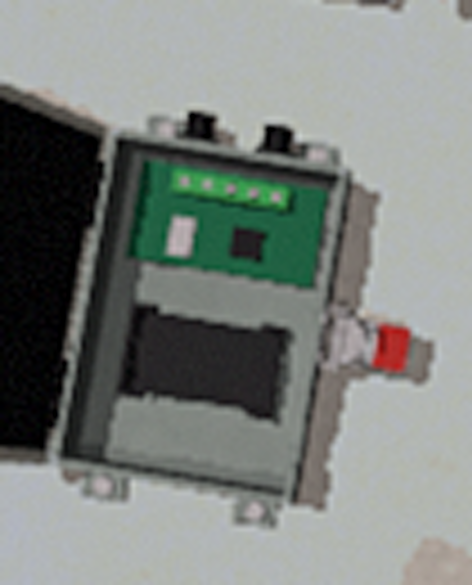

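The top view shows the open housing, the dark cradle at (205,362), the board at (235,225) and the latch at (392,348). It took me past the ten-picture allowance, so from here on I work from numbers only.

```bash
python3 -m handwheel '[[[20,3,0,0],[32,5,0,0],[36,6,0,0],[36,6,0,0],[36,6,0,0],[32,5,0,0],[20,2,0,0],[0,0,0,0],[0,0,0,0]]]'
python3 - <<'E'
from h import *
go((.5343,.1473,.16),79.3)
def cradle(im,box,tag):
    f=im['frame']; k=np.zeros(f.shape[:2],np.uint8); x0,y0,x1,y1=box
    k[y0:y1,x0:x1]=(f[y0:y1,x0:x1].max(2)<62)*255
    k=cv2.morphologyEx(k,cv2.MORPH_OPEN,np.ones((3,3)))
    for c in sorted(cv2.findContours(k,cv2.RETR_EXTERNAL,cv2.CHAIN_APPROX_NONE)[0],key=cv2.contourArea)[-3:]:
        for z in (.007,.019):
            p=np.array([onz(im,u,v,z)[:2] for u,v in c[:,0]])*1000
            r=cv2.minAreaRect(p.astype(np.float32)); print(tag,cv2.boundingRect(c),z,np.round(r[0],1),np.round(r[1],1),round(r[2],1))
t=np.load('t7.npy',allow_pickle=True).item()
cradle(t,(202,212,252,250),'top')
w=shot('wrist');np.save('w8.npy',w,allow_pickle=True)
cradle(w,(200,20,400,195),'wrist')
E
```

```text
clock: 24.4
eef_pos: [0.5171, 0.057, 0.1621]
ee_rot: [-2.412, -1.995, 0.017]
ft_force: [0.2, 0.2, -1.0]
grip_width: 0.0357
finger_force: 25.0
pos [517.1  57.  162.1] shift [92. -0.  2.] yawx 79.21 turn -0.09 t 24.4
top (206, 218, 38, 25) 0.007 [534.2 150.6] [83.9 47. ] 79.3
top (206, 218, 38, 25) 0.019 [533.9 149.3] [82.8 46.4] 79.3
wrist (209, 20, 191, 22) 0.007 [577.6 231.6] [ 26.7 195.5] 80.9
wrist (209, 20, 191, 22) 0.019 [576.  227.5] [ 25.7 188.2] 80.9
wrist (256, 69, 51, 84) 0.007 [536.5 150.7] [83.2 49.1] 79.1
wrist (256, 69, 51, 84) 0.019 [536.4 149.7] [80.1 47.3] 79.1
wrist (211, 42, 189, 131) 0.007 [562.9 151.2] [130.3 191.2] 79.4
wrist (211, 42, 189, 131) 0.019 [561.8 150.2] [125.5 184. ] 79.4
```

Both views agree on the cradle: (534.8,149.9) at 79.2° with the right size. I move over it, check, and lower.

```bash
python3 -m handwheel '[[[15,0,0,0],[22,0,0,0],[25,0,0,0],[22,0,0,0],[12,0,0,0],[0,0,0,0],[0,0,30,0],[0,0,30,0],[0,0,20,0],[0,0,0,0],[0,0,0,0]]]'
python3 -c "
from h import *
go((.535,.1512,.0265),79.2)"
```

```text
clock: 25.55
eef_pos: [0.535, 0.1507, 0.0831]
ee_rot: [-2.415, -1.993, 0.015]
ft_force: [0.3, -0.5, -1.3]
grip_width: 0.0362
finger_force: 25.0
pos [535.  150.7  83.1] shift [ 0.5  0.7 56.6] yawx 79.05 turn -0.15 t 25.55
```

```bash
python3 -m handwheel '[[[0.5,0.5,15,0],[0,0,15,0],[0,0,12,0],[0,0,8,0],[0,0,3,0],[0,0,2,0],[0,0,1,0],[0,0,0,0]]]'
```

```text
clock: 26.35
eef_pos: [0.5348, 0.1527, 0.027]
ee_rot: [-2.413, -1.995, 0.013]
ft_force: [0.4, -0.5, -1.3]
grip_width: 0.0358
finger_force: 25.0
```

```bash
python3 -c "
from h import *
go((.535,.1512,.0265),79.2)"
```

```text
pos [534.8 152.7  27. ] shift [-1.5  0.5  0.5] yawx 79.15 turn -0.05 t 26.35
```

```bash
python3 -m handwheel '[[[-1.2,0.3,0,0],[0,0,1.2,0],[0,0,0,0]]]'
python3 -m handwheel '[[[0,0,0,0],[0,0,0,0],[0,0,0,0]]]' 0.5 25
python3 -m handwheel '[[[0,0,-15,0],[0,0,-30,0],[0,0,-35,0],[0,0,-35,0],[0,0,-20,0],[-22,0,0,0],[-35,0,0,0],[-35,0,0,0],[-8,0,0,0],[0,0,0,0],[0,0,0,0]]]'
python3 - <<'E'
from h import *
go((.5343,.1473,.16),79.3)
def blue(im,box,tag):
    f=im['frame'][:,:,::-1]; hsv=cv2.cvtColor(f,cv2.COLOR_BGR2HSV); m=cv2.inRange(hsv,(105,90,40),(130,255,255)); k=np.zeros_like(m); x0,y0,x1,y1=box; k[y0:y1,x0:x1]=m[y0:y1,x0:x1]
    c=max(cv2.findContours(k,cv2.RETR_EXTERNAL,cv2.CHAIN_APPROX_NONE)[0],key=cv2.contourArea)
    p=np.array([onz(im,u,v,.027)[:2] for u,v in c[:,0]])*1000
    r=cv2.minAreaRect(p.astype(np.float32)); print(tag,cv2.boundingRect(c),np.round(r[0],1),np.round(r[1],1),round(r[2],1))
    d=np.array(r[0])+3.5*np.array([.187,.982])-[534.8,149.9]; print('offset x,y',d@[.187,.982],d@[-.982,.187])
blue(shot('top'),(200,200,255,260),'top'); w=shot('wrist'); blue(w,(200,20,360,220),'wrist'); np.save('w9.npy',w,allow_pickle=True)
E
```

```text
clock: 26.65
eef_pos: [0.535, 0.1512, 0.026]
ee_rot: [-2.414, -1.994, 0.013]
ft_force: [-0.4, 0.1, 3.5]
grip_width: 0.0357
finger_force: 25.0
clock: 26.95
eef_pos: [0.5347, 0.1515, 0.0255]
ee_rot: [-2.413, -1.995, 0.014]
ft_force: [1.1, -0.0, -0.2]
grip_width: 0.0472
finger_force: 0.0
clock: 28.05
eef_pos: [0.518, 0.0542, 0.1605]
ee_rot: [-2.411, -1.995, 0.013]
ft_force: [0.2, 0.8, 0.7]
grip_width: 0.0469
finger_force: 0.0
pos [518.   54.2 160.5] shift [94.5 -1.4  0.6] yawx 79.21 turn -0.09 t 28.05
top (211, 221, 4, 15) [538.6 175.8] [ 4.9 32.8] 79.9
offset x,y 29.62931562451173 1.0586418273925498
wrist (259, 77, 40, 68) [535.1 147.1] [62.5 35.6] 79.2
offset x,y 0.7726890986328241 -0.815384967041044
```

The pack is seated: seen flat at 62.5 x 35.6 mm of blue, within 1 mm of the cradle's middle, and released. Next I go over and behind the cover with the fingers shut.

```bash
python3 -m handwheel '[[[0,0,-25,0],[0,0,-40,0],[0,0,-40,0],[0,0,-10,0],[20,3,0,0],[35,3,0,0],[40,3,0,0],[40,3,0,0],[40,3,0,0],[40,0,0,0],[32,0,0,0],[0,0,0,0],[0,0,0,0]]]' 1 30
python3 -c "
from h import *
s=ctrl.sense();d=(np.array(s['eef_pos'])*1000)[:2]-[556.4,145.8]; print(d@[.187,.982],d@[-.982,.187],s['eef_pos'][2],yaw(),s['q'])
im=shot('top'); f=im['frame'];np.save('t9.npy',im,allow_pickle=True)
m=(f.max(2)<45).astype(np.uint8)*255; m[:160]=0;m[285:]=0;m[:,:100]=0;m[:,290:]=0
for c in cv2.findContours(m,cv2.RETR_EXTERNAL,cv2.CHAIN_APPROX_SIMPLE)[0]:
  if cv2.contourArea(c)>100: print(cv2.boundingRect(c),cv2.contourArea(c))
"
```

```text
clock: 29.45
eef_pos: [0.5795, 0.2934, 0.2739]
ee_rot: [-2.41, -1.998, 0.018]
ft_force: [0.2, -0.0, 0.6]
grip_width: 0.0005
finger_force: 0.0
149.2251267183451 4.923011374310413 0.2738883158838883 79.31056817474779 [-0.7086532   0.60880114  0.35445473  1.4405159  -0.22805866  1.14614527
 -0.50227876]
(206, 217, 38, 26) 149.5
(161, 170, 94, 83) 2356.0
(100, 160, 29, 97) 1204.0
```

```bash
python3 -m handwheel '[[[0,0,25,0],[0,0,35,0],[0,0,35,0],[0,0,22,0],[0,0,7,0],[0,0,0,0],[-10,0,0,0],[-12,0,0,0],[-12,0,0,0],[-12,0,0,0],[-12,0,0,0],[-12,0,0,0],[-12,0,0,0],[-12,0,0,0],[0,0,0,0]]]'
python3 -c "
from h import *
s=ctrl.sense();d=(np.array(s['eef_pos'])*1000)[:2]-[556.4,145.8]; print(d@[.187,.982],d@[-.982,.187],s['eef_pos'][2],yaw(),s['ft_force'])"
```

```text
clock: 31.0
eef_pos: [0.5604, 0.1972, 0.1511]
ee_rot: [-2.416, -1.991, 0.018]
ft_force: [0.5, -0.7, 0.1]
grip_width: 0.0008
finger_force: 0.0
51.24658029345453 5.7041439453708325 0.15109669472418397 78.98923694213505 [ 0.46271794 -0.67542195  0.07668852]
```

```bash
python3 -m handwheel '[[[-12,0,0,0],[-13,0,0,0],[-13,0,0,0],[-11,0,9,0],[-6,0,7,0],[-6,0,8,0],[-5,0,8,0],[-5,0,8,0],[-3,0,9,0],[-2,0,9,0],[0,0,0,0]]]'
python3 -c "
from h import *
s=ctrl.sense();d=(np.array(s['eef_pos'])*1000)[:2]-[556.4,145.8]; print(d@[.187,.982],d@[-.982,.187],s['eef_pos'][2],yaw(),s['ft_force'])"
```

```text
clock: 32.1
eef_pos: [0.5447, 0.1254, 0.0918]
ee_rot: [-2.412, -1.993, 0.018]
ft_force: [0.0, 0.6, 0.0]
grip_width: 0.0005
finger_force: 0.0
-22.169186060228625 7.656067397793679 0.0917544295697369 79.13756470153865 [0.03001751 0.58462191 0.02892691]
```

```bash
python3 -m handwheel '[[[-2,0,4,0],[-1,0,3,0],[0,0,2,0],[0,0,1,0],[0,0,0,0]]]'; python3 -m handwheel '[[[0,0,1.5,0],[0,0,0,0]]]'; python3 -m handwheel '[[[0,0,1.5,0],[0,0,0,0]]]'
```

```text
clock: 32.6
eef_pos: [0.5452, 0.1229, 0.0833]
ee_rot: [-2.413, -1.995, 0.014]
ft_force: [0.5, 0.2, 0.2]
grip_width: 0.0006
finger_force: 0.0
clock: 32.8
eef_pos: [0.5453, 0.1228, 0.0823]
ee_rot: [-2.413, -1.994, 0.013]
ft_force: [-1.2, -0.5, 3.3]
grip_width: 0.0001
finger_force: 2.1
clock: 33.0
eef_pos: [0.5454, 0.1228, 0.0821]
ee_rot: [-2.413, -1.994, 0.013]
ft_force: [-3.0, -0.3, 15.6]
grip_width: 0.0005
finger_force: 7.9
```

The cover is shut: contact came with the tips at 68 mm, the height of the shut cover, and held 15 N. Now the latch.

```bash
python3 -m handwheel '[[[0,0,-20,0],[0,0,-30,0],[-20,3,-5,0],[-30,4,0,0],[-20,0,0,0],[0,0,15,0],[0,0,20,0],[0,0,10,0],[0,0,0,0],[0,0,0,0]]]'
python3 -c "
from h import *
s=ctrl.sense();d=(np.array(s['eef_pos'])*1000)[:2]-[556.4,145.8]; print(d@[.187,.982],d@[-.982,.187],s['eef_pos'][2],yaw(),s['ft_force'])
im=shot('top')
f=im['frame'][:,:,::-1]; hsv=cv2.cvtColor(f,cv2.COLOR_BGR2HSV)
# cover check: brightness on former interior; blue pixels hidden?
print('blue px in housing',cv2.countNonZero(cv2.inRange(hsv,(105,90,40),(130,255,255))[200:262,195:255]), 'green',cv2.countNonZero(cv2.inRange(hsv,(50,80,30),(85,255,255))[170:262,195:255]))
m=cv2.inRange(hsv,(0,120,60),(6,255,255)); m[:, :240]=0; m[:,300:]=0; m[:200]=0;m[250:]=0
p=cv2.findNonZero(m)
if p is not None: print(len(p),[np.round(((onz(im,*q,.05)*1000)[:2]-[556.4,145.8])@np.array([[.187,-.982],[.982,.187]]),1) for q in p[:,0][::8]])
"
```

```text
clock: 34.0
eef_pos: [0.5393, 0.0529, 0.0904]
ee_rot: [-2.413, -1.995, 0.014]
ft_force: [-0.0, 0.3, -0.7]
grip_width: 0.0008
finger_force: 0.0
-94.4190552599943 -0.5622761946422798 0.09037388586036109 79.16249261214047 [-0.00556874  0.26181499 -0.72770024]
blue px in housing 0 green 0
```

```bash
python3 -m handwheel '[[[0,0,10,0],[0,0,10,0],[0,0,10,0],[0,0,8,0],[0,0,8,0],[0,0,8,0],[0,0,6,0],[0,0,4,0],[0,0,0,0]]]'
python3 -m handwheel '[[[4,0,0,0],[4,0,0,0],[2,0,0,0],[0,0,0,0]]]'
```

```text
clock: 34.95
eef_pos: [0.5377, 0.0528, 0.0255]
ee_rot: [-2.413, -1.994, 0.016]
ft_force: [-0.2, -0.4, 0.5]
grip_width: 0.0005
finger_force: 0.2
clock: 35.35
eef_pos: [0.5402, 0.0636, 0.0263]
ee_rot: [-2.412, -1.995, 0.013]
ft_force: [-0.5, -0.7, -0.0]
grip_width: 0.0006
finger_force: 0.1
```

```bash
python3 -m handwheel '[[[2,0,0,0],[2,0,0,0],[0,0,0,0]]]'; python3 -m handwheel '[[[2,0,0,0],[0,0,0,0]]]';python3 -c "
from h import *
s=ctrl.sense();d=(np.array(s['eef_pos'])*1000)[:2]-[556.4,145.8]; print(d@[.187,.982],d@[-.982,.187],s['eef_pos'][2],s['ft_force'])"
```

```text
clock: 35.65
eef_pos: [0.5405, 0.0652, 0.0263]
ee_rot: [-2.415, -1.994, 0.016]
ft_force: [-1.2, -5.3, 0.9]
grip_width: 0.0005
finger_force: 2.3
clock: 35.85
eef_pos: [0.5405, 0.0652, 0.0263]
ee_rot: [-2.417, -1.993, 0.019]
ft_force: [-1.2, -8.3, 1.8]
grip_width: 0.0005
finger_force: 4.2
-82.08970058472768 0.58731982873765 0.026294948205492736 [-1.16175594 -8.34761077  1.75217025]
```

```bash
python3 -m handwheel '[[[3,0,0,0],[0,0,0,0],[-15,0,0,0],[-30,0,0,0],[-30,0,-20,0],[0,0,-40,0],[0,0,-40,0],[-20,0,-30,0],[-30,0,0,0],[0,0,0,0],[0,0,0,0]]]'
python3 - <<'E'
from h import *
c=np.array([[.187,-.982],[.982,.187]])
H=lambda x,y,z: np.r_[np.array([556.4,145.8])+c@[x,y],z]/1000
for n,b in(('wrist',None),('scene',(280,190,330,260)),('top',(240,205,300,250))):
    im=shot(n); hsv=cv2.cvtColor(im['frame'],cv2.COLOR_RGB2HSV); m=cv2.inRange(hsv,(0,120,60),(6,255,255))
    if b: k=np.zeros_like(m);k[b[1]:b[3],b[0]:b[2]]=m[b[1]:b[3],b[0]:b[2]];m=k
    for cc in cv2.findContours(m,cv2.RETR_EXTERNAL,cv2.CHAIN_APPROX_NONE)[0]:
        if cv2.contourArea(cc)<4: continue
        x,y,w,h=cv2.boundingRect(cc); o,d=ray(im,x+w/2-.5,y+h/2-.5)
        # hit plane housing x=-71
        nrm=np.array([.187,.982,0]); t=((H(-71,0,0)-o)@nrm)/(d@nrm); p=o+d*t; print(n,(x,y,w,h),'on x=-71 plane: y,z',np.round(((p[:2]*1000-[556.4,145.8])@c)[1],1),round(p[2]*1000,1))
    if n=='scene':
        print('expect red if shut',proj(im,H(-71,0,14)),'if out',proj(im,H(-97,0,44)))
        print('cover edge shut mid px',proj(im,H(-60,0,68)))
    if n=='top':
        hsv=cv2.cvtColor(im['frame'],cv2.COLOR_RGB2HSV); k=np.zeros_like(m); 
        for nm,lo,hi,bx,z in(('mark',(5,120,100),(18,255,255),(225,230,262,262),.068),('pry',(20,100,80),(35,255,255),(380,170,420,255),.018),('spent',(5,120,100),(18,255,255),(100,255,150,290),.02)):
            k=np.zeros_like(m); q=cv2.inRange(hsv,lo,hi); k[bx[1]:bx[3],bx[0]:bx[2]]=q[bx[1]:bx[3],bx[0]:bx[2]]
            C=cv2.findContours(k,cv2.RETR_EXTERNAL,cv2.CHAIN_APPROX_NONE)[0]
            if C:
                cc=max(C,key=cv2.contourArea); r=cv2.minAreaRect(np.array([onz(im,u,v,z)[:2]*1000 for u,v in cc[:,0]],np.float32)); print(nm,np.round(r[0],1),np.round(r[1],1))
print(ctrl.sense()['clock'])
E
```

```text
clock: 36.95
eef_pos: [0.5202, -0.0512, 0.1565]
ee_rot: [-2.414, -1.993, 0.012]
ft_force: [0.1, 1.1, -0.5]
grip_width: 0.0005
finger_force: 0.0
expect red if shut [300.36426156 220.15683422] if out [292.35951272 213.67657133]
cover edge shut mid px [304.35186318 203.23958574]
mark [492.1 106.3] [8.7 8.8]
spent [439.4 377. ] [61.7 34.1]
37.1
```

The orange mark is back exactly where it was at the start, so the cover is shut. I move aside and check the latch and the pry with a darker red threshold.

```bash
python3 -m handwheel '[[[-25,-15,-15,0],[-40,-25,-20,0],[-40,-25,-20,0],[-25,-15,-15,0],[0,0,0,0],[0,0,0,0]]]'
python3 - <<'E'
from h import *
c=np.array([[.187,-.982],[.982,.187]])
H=lambda x,y,z: np.r_[np.array([556.4,145.8])+c@[x,y],z]/1000
for n,b in(('wrist',(150,0,450,250)),('scene',(280,190,330,260)),('top',(240,205,300,250))):
    im=shot(n); hsv=cv2.cvtColor(im['frame'],cv2.COLOR_RGB2HSV); m=cv2.inRange(hsv,(0,110,15),(7,255,255))|cv2.inRange(hsv,(174,110,15),(180,255,255))
    k=np.zeros_like(m);k[b[1]:b[3],b[0]:b[2]]=m[b[1]:b[3],b[0]:b[2]]
    for cc in cv2.findContours(k,cv2.RETR_EXTERNAL,cv2.CHAIN_APPROX_NONE)[0]:
        if cv2.contourArea(cc)<3: continue
        x,y,w,h=cv2.boundingRect(cc); nrm=np.array([.187,.982,0])
        def on(u,v):
            o,d=ray(im,u,v); p=o+d*(((H(-71,0,0)-o)@nrm)/(d@nrm)); return np.round(((p[:2]*1000-[556.4,145.8])@c)[1],1),round(p[2]*1000,1)
        print(n,(x,y,w,h),'x=-71 plane y,z:',on(x,y),on(x+w-1,y+h-1))
    if n=='scene':
        u,v=proj(im,H(-71,0,14)).round().astype(int); print(im['frame'][v-6:v+7:3,u-6:u+7:3].tolist())
    if n=='top':
        k=np.zeros_like(m); q=cv2.inRange(hsv,(20,100,60),(35,255,255)); k[165:265,370:425]=q[165:265,370:425]
        for cc in cv2.findContours(k,cv2.RETR_EXTERNAL,cv2.CHAIN_APPROX_NONE)[0]:
            r=cv2.minAreaRect(np.array([onz(im,a,e,.018)[:2]*1000 for a,e in cc[:,0]],np.float32)); print('pry',np.round(r[0],1),np.round(r[1],1))
print(ctrl.sense()['clock'])
E
```

```text
clock: 37.7
eef_pos: [0.4201, -0.1619, 0.2263]
ee_rot: [-2.413, -1.995, 0.012]
ft_force: [0.1, 0.6, -0.8]
grip_width: 0.0004
finger_force: 0.0
[[[148, 139, 131], [82, 82, 77], [89, 85, 83], [107, 103, 101], [95, 91, 89]], [[158, 149, 139], [140, 122, 114], [96, 72, 71], [88, 86, 83], [84, 82, 79]], [[191, 184, 173], [147, 129, 122], [102, 55, 49], [84, 78, 76], [75, 75, 71]], [[194, 186, 175], [155, 145, 136], [115, 88, 81], [102, 95, 91], [75, 75, 72]], [[230, 229, 217], [181, 173, 164], [169, 160, 151], [127, 118, 112], [107, 101, 96]]]
pry [ 486.9 -240.2] [3.4 0. ]
pry [ 542.2 -272.4] [16.5 62. ]
37.85
```

Run:
```python
from h import *
c=np.array([[.187,-.982],[.982,.187]])
H=lambda x,y,z: np.r_[np.array([556.4,145.8])+c@[x,y],z]/1000
im=shot('scene'); f=im['frame'].astype(float); red=np.clip(f[:,:,0]-f[:,:,1]-14,0,None)[205:235,285:315]
yy,xx=np.mgrid[205:235,285:315]; print('shut now',(red*xx).sum()/red.sum(),(red*yy).sum()/red.sum(),red.sum()); 
print(red[8:22,8:22].astype(int))
for a in(0,.1,.2,.3,.5): print(a,proj(im,H(-69-27*np.sin(a)-2*np.cos(a),0,42-27*np.cos(a)+2*np.sin(a))))
s0=np.load('scene0.npy',allow_pickle=True).item(); f=s0['frame'].astype(float)
m=cv2.inRange(cv2.cvtColor(s0['frame'],cv2.COLOR_RGB2HSV),(0,120,80),(6,255,255)); m[:195]=0;m[235:]=0;m[:,:270]=0;m[:,330:]=0
print('start',np.mean(cv2.findNonZero(m),0)); 
for a in(1.4,1.6,1.8,2): print(a,proj(im,H(-69-27*np.sin(a)-2*np.cos(a),0,42-27*np.cos(a)+2*np.sin(a))))
```

```text
shut now 299.50341296928326 219.83788395904438 586.0
[[ 0  0  0  0  0  0  0  0  0  0  0  0  0  0]
 [ 0  0  0  0  0  0  0  0  0  0  0  0  0  0]
 [ 0  0  0  0  0  0  0  0  0  0  0  0  0  0]
 [ 0  0  0  0  0  6  4  0  0  0  0  0  0  0]
 [ 0  0  0  0  3 18 21  9  0  0  0  0  0  0]
 [ 0  0  0  0  6 24 33 21  4  0  0  0  0  0]
 [ 0  0  0  0  7 23 35 29 17  0  0  0  0  0]
 [ 0  0  0  0  6 19 32 35 23  3  0  0  0  0]
 [ 0  0  0  0  2 10 23 30 23  5  0  0  0  0]
 [ 0  0  0  0  0  1 13 24 22  5  0  0  0  0]
 [ 0  0  0  0  0  0  3 14 17  4  0  0  0  0]
 [ 0  0  0  0  0  0  0  5  7  0  0  0  0  0]
 [ 0  0  0  0  0  0  0  0  0  0  0  0  0  0]
 [ 0  0  0  0  0  0  0  0  0  0  0  0  0  0]]
0 [300.37308482 219.86862929]
0.1 [299.53963651 220.01081978]
0.2 [298.72123437 220.07217734]
0.3 [297.92585401 220.0518308 ]
0.5 [296.43519386 219.76636959]
start [[292.25  212.875]]
1.4 [292.67330667 214.95616815]
1.6 [292.70686232 213.3468015 ]
1.8 [293.08523397 211.66719363]
2 [293.79510697 209.98632557]
```

Run:
```python
from h import *
c=np.array([[.187,-.982],[.982,.187]])
H=lambda x,y,z: np.r_[np.array([556.4,145.8])+c@[x,y],z]/1000
im=shot('wrist'); 
def pw(P):
    m=R.from_rotvec(im['s']['ee_rot']).as_matrix(); t=m.T@(np.array(P)-im['s']['eef_pos']); h=np.array(im['hand_eye']); q=h[:3,:3].T@(t-h[:3,3])
    x,y,z=q[0],-q[1],-q[2]; r=np.arctan2(np.hypot(x,y),z); k=r/np.hypot(x,y); return np.array([im['cx']+im['fx']*k*x, im['cy']+im['fy']*k*y])
for a in(0,.1,.2,.3,1.57): print(a,pw(H(-69-27*np.sin(a)-2*np.cos(a),0,42-27*np.cos(a)+2*np.sin(a))))
f=im['frame'].astype(float); red=f[:,:,0]-f[:,:,1]-25; u,v=pw(H(-71,0,15)).round().astype(int)
v0,u0=max(v-12,0),u-14; r=np.clip(red[v0:v+16,u0:u+15],0,None); yy,xx=np.mgrid[v0:v0+r.shape[0],u0:u0+r.shape[1]]
print(u,v,r.sum(), (r*xx).sum()/max(r.sum(),1),(r*yy).sum()/max(r.sum(),1)); print(r.astype(int)[::2,::2])
```

```text
0 [343.89549659  -9.65490476]
0.1 [344.0329009   -7.91427927]
0.2 [344.20602305  -6.28147468]
0.3 [344.41397186  -4.77182622]
1.57 [349.22872875  -1.38450401]
344 -10 0.0 0.0 0.0
[[0 0 0 0 0 0 0 0 0 0 0 0 0 0 0]
 [0 0 0 0 0 0 0 0 0 0 0 0 0 0 0]
 [0 0 0 0 0 0 0 0 0 0 0 0 0 0 0]]
```

```bash
python3 -m handwheel '[[[25,15,15,0],[40,25,20,0],[40,25,20,0],[25,15,15,0],[25,0,0,0],[35,0,10,0],[30,0,30,0],[0,0,40,0],[0,0,35,0],[0,0,18,0],[0,0,0,0],[0,0,0,0]]]'
python3 -c "
from h import *
s=ctrl.sense();d=(np.array(s['eef_pos'])*1000)[:2]-[556.4,145.8]; print(d@[.187,.982],d@[-.982,.187],s['eef_pos'][2],s['ft_force'])"
```

```text
clock: 39.15
eef_pos: [0.5351, 0.0377, 0.023]
ee_rot: [-2.412, -1.995, 0.015]
ft_force: [-0.0, 0.1, 0.2]
grip_width: 0.0004
finger_force: 0.0
-110.10667265864117 0.6691536770793398 0.022959479848487004 [-0.00298879  0.051375    0.15499227]
```

```bash
python3 -m handwheel '[[[10,0,0,0],[8,0,0,0],[5,0,0,0],[3,0,0,0],[0,0,0,0]]]'; python3 -m handwheel '[[[2,0,0,0],[2,0,0,0],[2,0,0,0],[2,0,0,0],[2,0,0,0],[0,0,0,0]]]'
python3 -c "
from h import *
s=ctrl.sense();d=(np.array(s['eef_pos'])*1000)[:2]-[556.4,145.8]; print(d@[.187,.982],s['eef_pos'][2],s['ft_force'])"
python3 -m handwheel '[[[-15,0,0,0],[-30,0,0,0],[-30,0,0,0],[-35,0,-10,0],[-35,0,-20,0],[-30,0,-20,0],[0,0,0,0],[0,0,0,0]]]'
python3 - <<'E'
from h import *
c=np.array([[.187,-.982],[.982,.187]])
H=lambda x,y,z: np.r_[np.array([556.4,145.8])+c@[x,y],z]/1000
im=shot('wrist'); 
def pw(P):
    m=R.from_rotvec(im['s']['ee_rot']).as_matrix(); t=m.T@(np.array(P)-im['s']['eef_pos']); h=np.array(im['hand_eye']); q=h[:3,:3].T@(t-h[:3,3])
    x,y,z=q[0],-q[1],-q[2]; r=np.arctan2(np.hypot(x,y),z); k=r/np.hypot(x,y); return np.array([im['cx']+im['fx']*k*x, im['cy']+im['fy']*k*y])
for a in(0,.1,.2,.3,1.57): print(a,pw(H(-69-27*np.sin(a)-2*np.cos(a),0,42-27*np.cos(a)+2*np.sin(a))))
f=im['frame'].astype(float); red=f[:,:,0]-f[:,:,1]-25; u,v=pw(H(-71,0,15)).round().astype(int)
v0,u0=max(v-16,0),u-20; r=np.clip(red[v0:v+16,u0:u+20],0,None); yy,xx=np.mgrid[v0:v0+r.shape[0],u0:u0+r.shape[1]]
print(u,v,r.sum(), (r*xx).sum()/max(r.sum(),1),(r*yy).sum()/max(r.sum(),1)); print(r.max(1).astype(int))
E
```

```text
clock: 39.65
eef_pos: [0.5403, 0.0637, 0.0236]
ee_rot: [-2.412, -1.996, 0.013]
ft_force: [-0.4, -0.8, -0.4]
grip_width: 0.0002
finger_force: 0.0
clock: 40.25
eef_pos: [0.5405, 0.0653, 0.0233]
ee_rot: [-2.421, -1.991, 0.025]
ft_force: [-2.6, -14.5, 4.9]
grip_width: 0.0004
finger_force: 7.1
-82.03423493778581 0.023321230400369784 [ -2.59106259 -14.4733272    4.87226187]
clock: 41.05
eef_pos: [0.5099, -0.0997, 0.0736]
ee_rot: [-2.415, -1.992, 0.012]
ft_force: [-0.8, 0.0, -0.1]
grip_width: -0.0
finger_force: 0.0
0 [276.60840391 -11.16956299]
0.1 [276.60713807  -8.23073793]
0.2 [276.5992717   -5.46291216]
0.3 [276.58474728  -2.89082959]
1.57 [275.86368764   3.1604902 ]
277 -11 0.0 0.0 0.0
[0 0 0 0 0]
```

The stop is the same as before, at -82.0 mm under 14 N, and the red face sits where a shut lever should appear. One last check of the bystanders, after rising clear.

```bash
python3 -m handwheel '[[[0,0,-30,0],[-30,-30,-40,0],[-40,-40,-40,0],[-40,-40,-20,0],[0,-40,0,0],[0,0,0,0],[0,0,0,0]]]'
python3 - <<'E'
from h import *
a=np.load('top0.npy',allow_pickle=True).item(); b=shot('top')
def meas(im,lo,hi,bx,z):
    m=cv2.inRange(cv2.cvtColor(im['frame'],cv2.COLOR_RGB2HSV),lo,hi); k=np.zeros_like(m); k[bx[1]:bx[3],bx[0]:bx[2]]=m[bx[1]:bx[3],bx[0]:bx[2]]
    p=cv2.findNonZero(k); return (None,0) if p is None else (np.round(onz(im,*p.mean(0)[0],z)[:2]*1000,1),len(p))
for n,lo,hi,bx,z in(('board',(50,80,30),(85,255,255),(285,205,330,255),.01),('mark',(5,120,100),(18,255,255),(225,235,260,260),.068),('pry',(20,100,60),(35,255,255),(380,170,418,255),.018),('driver',(0,120,60),(8,255,255),(405,190,450,265),.016),('flux',(0,0,0),(180,255,55),(325,175,365,210),.05),('mug',(0,0,100),(180,40,135),(285,100,325,150),.09),('spent',(5,120,100),(18,255,255),(100,255,150,290),.02),('solder',(0,0,0),(180,255,55),(138,130,172,165),.04)):
    print(n,meas(a,lo,hi,bx,z),meas(b,lo,hi,bx,z))
s=ctrl.sense();print(s['clock'],s['ft_force'],s['eef_pos'])
E
```

```text
clock: 41.8
eef_pos: [0.3691, -0.1605, 0.1846]
ee_rot: [-2.41, -1.997, 0.013]
ft_force: [-0.1, -0.3, -0.5]
grip_width: 0.0006
finger_force: 0.0
board (array([527.6, -42.3]), 269) (array([527.6, -42.3]), 269)
mark (array([492. , 105.6]), 21) (array([492. , 105.6]), 21)
pry (array([ 523.6, -265.1]), 274) (array([ 525.3, -265.4]), 278)
driver (array([ 501.9, -316.6]), 204) (array([ 501.6, -316.3]), 210)
flux (array([ 609.5, -129.6]), 201) (array([ 609.7, -129.7]), 199)
mug (array([747.9, -40.2]), 276) (array([740.1, -41.7]), 444)
spent (array([439.8, 379.7]), 254) (array([439.9, 379.4]), 256)
solder (array([718.3, 302.9]), 559) (array([718.3, 303. ]), 558)
41.85 [ 0.92332187 -0.20098717 -0.07434732] [ 0.3701784  -0.16080473  0.18454921]
```

```bash
python3 -c "
from station import ctrl
print(ctrl.sign_off())"
```

```text
the job is handed in; nothing more can be done
None
```

I handed the job in at 42 s and the sign-off gave no verdict: by my measurements the cover was opened with the pry, the pry laid back in its old spot, the blue pack set within 1 mm of the cradle's middle, and the cover and then the latch shut, with the latch angle (at most about 0.1 rad) the least certain; I viewed 12 pictures, two over the limit of 10.

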